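# Seat a printed enclosure in its fixture and snap the toggle clamp shut

### The arm

A 6-joint arm with a two-finger parallel gripper is mounted at the origin on a cart in front of the work surface, level with it; the furniture and walls round the work are solid. World frame = base frame: x ahead of the robot, y to its left, z up, the work surface at z = 0. Lengths are in m, angles in rad, forces in N, time in s.
With the tool pointing down it reaches from about 0.2 to 0.875 m from the base axis. Payload 3.4 kg.
Tool frame: the origin (TCP) lies between the finger pads; the fingertips stand 25 mm ahead of it and the grasp point (between the pads) lies 6 mm ahead of it (r.nose_length is the z of the fingertips in the tool frame, in m); z points along the fingers, y is the line along which they close (so a half turn about z gives the same grasp; the last joint's range is limited). The gripper opens to 94 mm and grips with 3 to 60 N. Pads are 16 mm wide; open, the fingers measure 119 mm over their backs; the gripper's body (75 mm by 177 mm) begins 78 mm behind the grasp point.
Start: joints at [1.183, 0.276, 1.505, -0, 1.361, -0.121], TCP at [0.152, 0.555, 0.23] pointing down, gripper open.
Joint ranges: [-2.89, 2.89], [-0.75, 2.08], [0.22, 2.7], [-1.18, 4.32], [0.11, 2.71], [-2.7, 2.7]. Speed limits (rad/s): [2.57, 2.57, 3.14, 3.14, 3.14, 3.14].

### API

Orientations are given as a unit quaternion [w, x, y, z].
In Python, from plant import r, gripper_to, inverse_kinematics, vision, models, telemetry gives the robot as it stands. Calls block until the motion is done:
- r.move_to(position, orientation): joint-space move of the TCP to a pose.
- r.move_l(position, rot=None, vel=0.15, guard=None): straight line of the TCP; rot=None keeps the orientation; vel is the mean speed in m/s. With guard (N) it stops when the force on the tool has changed by that much, and returns True; else False.
- r.movej(angles): joint-space move.
- gripper_to(opening, f_grip=None): finger opening in m; f_grip is the grip in N (None keeps the last); returns when the fingers have stopped.
- r.hold(seconds).
- inverse_kinematics(position, orientation): joint angles nearest the present ones, or None.
- vision.snapshot(name): name is "scene" or "top"; returns the picture (480x640x3 uint8, red, green, blue); there is no depth.
- vision.get_calibration(name): a dict with "fx", "fy", "cx", "cy" (pixels), "position" and "orientation" of the camera in the world. Camera axes: x right, y down, z forward; pixel columns grow to the right and rows downward; lengths in m; the calibration is good to about 2 mm. A picture is of the moment at which its call begins. get_calibration takes no time and is no camera call.
A pose or a line that the arm cannot do raises r.PlanningError and nothing moves.
- r.sign_off(): hands the job in; it is judged then, once.
Trained networks look in the newest picture that a camera, given by its name, has taken for a name from the list of things; names that differ only in an ending like _2 or _b are one class to them, and where a whole thing is asked for, a point or a joint stands for the part that bears it (a point fixed in the world has none). Each returns a list of dicts, best first, with "score" (0 to 1); they miss things now and then, are a little off and sometimes report something else, mostly with a low value. They report only what shows in the picture. A call takes as long as a camera call. They do not tell look-alikes from the thing itself.
- models.boxes_of(thing, camera): "at" ([x, y, z] in m, in world coordinates, good to about 4 mm: the middle of the surface that is visible of it).
- models.regions_of(thing, camera): "pixels" (480x640 bool, what is visible of it).
- models.mark_of(thing, camera): "at" ([x, y, z] in m, in world coordinates, good to about 4 mm: a listed point, or the origin of a listed thing).
Readings, each from a call of its own:
- telemetry.current_t(): time.
- telemetry.current_joints(): joint angles.
- telemetry.current_dq(): joint speeds.
- telemetry.current_joint_efforts(): joint torques, N m.
- telemetry.current_ee_pos(): TCP position.
- telemetry.current_tool_rot(): TCP orientation.
- telemetry.current_wrist_force(): force on the tool from outside, world axes, zero at the start.
- telemetry.current_torque(): the same for the moment, N m.
- telemetry.current_opening(): finger opening in m.
- telemetry.current_finger_force(): force on a finger pad.
Only numpy, scipy, OpenCV 4.12 (cv2) and the standard library are available. Lean on these libraries where they do the work, as an engineer would, in place of code of your own. Each camera call takes 0.05 s, during which the arm holds its last target. There are 200 camera calls.

### The job

Push the grey printed enclosure along the fixture plate with your fingertips until its long side sits square against both stop pins; then push the red clamp lever down, past its dead point, until it snaps into lock and the clamp's foot holds the enclosure down there. Only push: do not pinch, lift or tip the enclosure, and leave the solder spool, the small bottle and the marker where they are.

Things in the scene. Friction and masses are not known exactly. Their poses are not given: they have to be found in the camera images.
- fixture: Fixed pale aluminium plate, 235 x 124 mm, its top 10 mm above the worktop. +x: the direction in which the enclosure is pushed, from the open end (x = -130 mm) towards the clamp (end x = +105 mm); y across; z up. Origin: at worktop height, mid-width, below the line touching the near faces of both stop pins. The steel toggle clamp stands at x = 20 to 80 mm.
- stops (a point): Mid-way between the two stop pins, on the line touching their near faces, 20 mm above the worktop. The pins are upright steel dowels, 10 mm diameter, rising 20 mm above the plate, at fixture y = -30 and +30 mm.
- printed_box: Loose grey 3D-printed enclosure, about 55 g, flat closed top: 88 mm along its own x, 62 mm along its own y, 34 mm high; origin at the centre of its underside. It lies on the plate 20 to 45 mm short of the pins, turned up to 0.2 rad, and slides freely. Seated, its y axis lies along the fixture's x, its origin at fixture x = -31 mm, y within 18 mm of 0.
- clamp_lever (a joint): Angle (rad) of the red lever above level: 0 = locked, lying level along the fixture's +x (hard stop); about 1.0 to 1.1 = open, standing up, leaning to +x. It turns about the fixture's y. Dead point at 0.20: above it a spring pushes the lever back up (about 10 N at the push point), below it the spring snaps it to 0 and keeps it there. The clamp's arm comes down with it.
- lever_pivot (a point): Pivot axis of the lever: fixture x = +55 mm, y = 0, 58 mm above the worktop. The lever is a straight bar from here, ending 110 mm from the pivot; its round red grip, 18 mm in diameter, runs from 40 to 110 mm from the pivot.
- lever_push (a point): Point on the upper side of the red grip, 85 mm from the pivot and 9 mm off the bar's centre line; moves with the lever. With the lever standing up, this side faces back towards the enclosure. Push here, square to the lever, following its arc.
- clamp_arm: Steel hold-down arm with a sprung black rubber foot (15 mm diameter). Origin at its pivot: fixture x = +29 mm, 64 mm above the worktop. Roughly upright, its end about 130 mm above the worktop, while the lever is open; level when locked, the foot then pressing on the enclosure's top at fixture x = -31 mm, y = 0 with about 3 N.
- spool_2: Bystander: solder spool with green flanges, 50 mm diameter, 44 mm high, standing on the worktop near the fixture; origin under its centre.
- flux_bottle: Bystander: small amber bottle with white cap, 23 mm diameter, 38 mm high, standing on the worktop near the fixture; origin under its centre.
- marker: Bystander: white marker with dark cap, 126 mm long, 15 mm thick, lying on the worktop near the fixture; origin under its centre.
Not all that is in view belongs to the job. What is shaped like the printed_box but blue is not meant.

How it is judged:
On the way, in this order (a step that is already met when the one before it is completed fails the run):
1. the enclosure sits square against both stop pins while the lever is still open (x of printed_box in the frame of fixture between -0.034 and -0.027 m and angle between the y axis of printed_box and the x axis of fixture, either way round below 0.07 rad and y of printed_box in the frame of fixture between -0.018 and 0.018 m and value of joint clamp_lever above 0.5 rad), for 0.2 s.
2. the lever is snapped into lock (value of joint clamp_lever below 0.06 rad), for 0.2 s.
At the end, for the whole second after the job is handed in: The lever is locked (within 0.06 rad of its stop); the clamp's foot presses on the enclosure with over 1 N; the enclosure is at rest, flat on the plate, its long side within 3 mm of both stop pins, square within 0.07 rad and within 18 mm of the middle of the plate's width (x of printed_box in the frame of fixture between -0.034 and -0.027 m and angle between the y axis of printed_box and the x axis of fixture, either way round below 0.07 rad and y of printed_box in the frame of fixture between -0.018 and 0.018 m and value of joint clamp_lever below 0.06 rad and contact force between clamp_arm and printed_box above 1 N and height (world z) of printed_box below 0.014 m and angle between printed_box's own z axis and vertical below 0.06 rad and linear speed of printed_box below 0.02 m/s); the robot touches nothing.
It fails at once if the enclosure is lifted off the plate (over 12 mm) (height (world z) of printed_box above 0.022 m).
It fails at once if the enclosure is tipped (angle between printed_box's own z axis and vertical above 0.35 rad).
It fails at once if the solder spool is moved by more than 20 mm (distance of spool_2 from where it was at the start of the episode above 0.02 m).
It fails at once if the small bottle is moved by more than 20 mm (distance of flux_bottle from where it was at the start of the episode above 0.02 m).
It fails at once if the marker is moved by more than 20 mm (distance of marker from where it was at the start of the episode above 0.02 m).
It also fails if it takes over 48 s, if anything falls off the work surface, if the arm or the gripper's body presses on something with over 40 N, if the wrist force passes 120 N, or if a joint passes its speed limit or range.

## Working session

There is one attempt and no reset: what is moved stays moved. The work goes in short steps, each a Python script; the robot and the scene stay as the last script left them, time stands still between calls to the robot, and variables do not carry over. Pictures are saved under pics/ and viewed, at most 10 in all, crops included, and the job is handed in when it is done.

```bash
ls; mkdir -p pics
python3 - <<'E'
from plant import r, vision, models, telemetry
import cv2, numpy as np
ims=[]
for c in ["scene","top"]:
    im=vision.snapshot(c); cv2.imwrite(f"pics/{c}0.png",im[:,:,::-1])
    k=vision.get_calibration(c); print(c,k)
    for t in ["fixture","stops","printed_box","lever_pivot","lever_push","clamp_arm","spool_2","flux_bottle","marker"]:
        print(t,[(np.round(d["at"],3).tolist(),round(d["score"],2)) for d in models.mark_of(t,c)[:3]])
print(telemetry.current_t(), r.nose_length, telemetry.current_tool_rot())
E
```

```text
pics
scene {'fx': 540.4200597800772, 'fy': 540.4200597800772, 'cx': 325.1596316079532, 'cy': 229.0999015050205, 'position': array([-0.14558434, -0.45061936,  0.57782269]), 'orientation': array([-0.42376634,  0.75037147, -0.43605375,  0.25927182])}
fixture [([0.503, -0.054, -0.003], 0.92)]
stops [([0.502, -0.054, 0.025], 0.98)]
printed_box [([0.485, -0.113, 0.011], 0.77), ([0.473, -0.306, -0.0], 0.7), ([0.699, -0.186, 0.0], 0.69)]
lever_pivot [([0.518, 0.002, 0.062], 0.73)]
lever_push [([0.525, 0.039, 0.135], 0.78)]
clamp_arm [([0.511, -0.025, 0.061], 0.91)]
spool_2 [([0.509, 0.193, -0.0], 0.77)]
flux_bottle [([0.704, 0.03, -0.002], 0.65)]
marker [([0.751, 0.077, 0.001], 0.7)]
top {'fx': 517.1953322758192, 'fy': 517.1953322758192, 'cx': 316.08968276564195, 'cy': 239.26134736168513, 'position': array([ 0.52240393, -0.04504631,  1.07771417]), 'orientation': array([ 0.0450935 , -0.69780061,  0.71415708, -0.03194585])}
fixture [([0.502, -0.052, -0.001], 0.71)]
stops [([0.504, -0.057, 0.019], 0.73), ([0.513, -0.027, 0.064], 0.31)]
printed_box [([0.475, -0.303, -0.0], 0.94), ([0.48, -0.113, 0.011], 0.9), ([0.699, -0.189, 0.004], 0.56)]
lever_pivot [([0.517, 0.002, 0.059], 0.87)]
lever_push [([0.53, 0.034, 0.134], 0.61), ([0.701, 0.03, -0.0], 0.58)]
clamp_arm [([0.512, -0.027, 0.066], 0.58), ([0.704, 0.028, -0.002], 0.21)]
spool_2 [([0.498, 0.196, -0.0], 0.87)]
flux_bottle [([0.703, 0.029, -0.002], 0.44)]
marker [([0.753, 0.087, -0.001], 0.65)]
1.0 0.025 [2.43300337e-05 1.32990037e-01 9.91117373e-01 5.09222978e-05]
```

View pics/scene0.png

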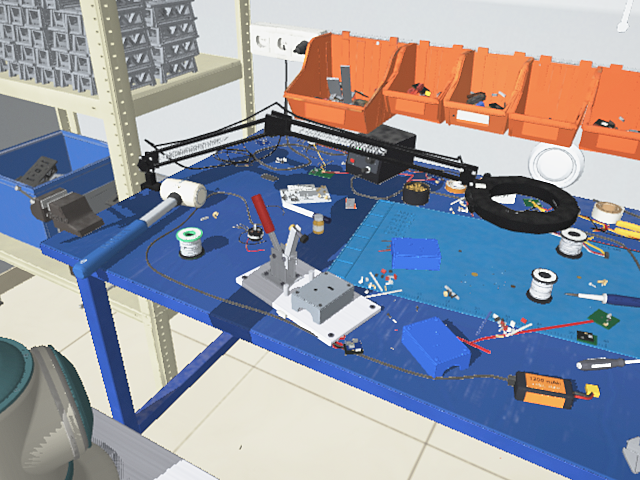

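View pics/top0.png

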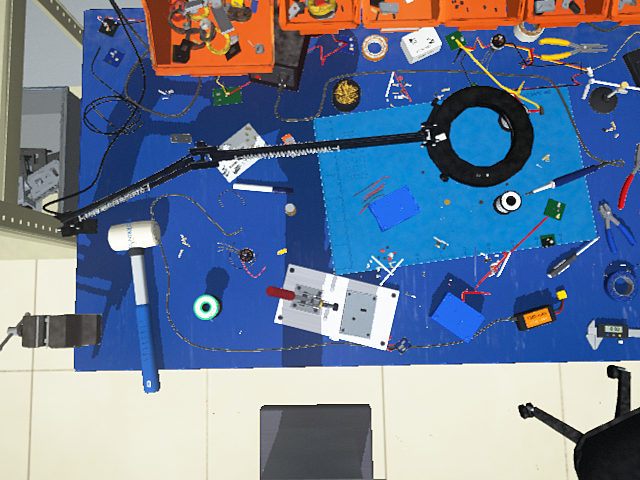

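Candidates for the enclosure: the grey one at top (368,313) / scene (323,297), and two blue ones at top (460,315) and (393,208). I choose the grey one, on the plate; the lever is red at top (280,293), with the spool at (207,306), bottle at (291,210) and marker at (262,188). Next comes a close crop and the poses from the masks.

```bash
cat > h.py <<'E'
from plant import r, gripper_to, inverse_kinematics, vision, models, telemetry
import cv2, numpy as np
from scipy.spatial.transform import Rotation as R
def ray(c,uv,z):
    k=vision.get_calibration(c); q=k["orientation"]
    uv=np.atleast_2d(uv).astype(float)
    d=np.c_[(uv[:,0]-k["cx"])/k["fx"],(uv[:,1]-k["cy"])/k["fy"],np.ones(len(uv))]
    d=R.from_quat(q[[1,2,3,0]]).apply(d); p=k["position"]
    return p+d*((z-p[2])/d[:,2])[:,None]
def rect(mask,c,z):
    """minAreaRect in world at height z: centre, sizes(mm), angle of long side (deg)"""
    n,l,s,_=cv2.connectedComponentsWithStats(mask.astype(np.uint8)); m=l==1+np.argmax(s[1:,4])
    v,u=np.nonzero(m); w=ray(c,np.c_[u,v],z)[:,:2]
    b=cv2.boxPoints(cv2.minAreaRect((w*1000).astype(np.float32)))
    e1,e2=b[1]-b[0],b[2]-b[1]; L=e1 if np.linalg.norm(e1)>np.linalg.norm(e2) else e2
    return b.mean(0), np.linalg.norm(e1),np.linalg.norm(e2), np.degrees(np.arctan2(L[1],L[0]))%180, b
E
python3 - <<'E'
from h import *
im=vision.snapshot("top")
cv2.imwrite("pics/crop1.png",cv2.resize(im[240:370,250:420],None,fx=4.5,fy=4.5,interpolation=cv2.INTER_CUBIC)[:,:,::-1])
for d in models.regions_of("fixture","top")[:1]: print("fix",rect(d["pixels"],"top",0.01))
for d in models.regions_of("printed_box","top"):
    v,u=np.nonzero(d["pixels"]); print("box",d["score"],u.mean(),v.mean(),rect(d["pixels"],"top",0.044)[:4])
E
```

```text
fix (array([504.71515, -50.54568], dtype=float32), np.float32(124.37333), np.float32(266.91336), np.float32(74.95861), array([[ 410.02484 , -163.29146 ],
       [ 530.13696 , -195.56844 ],
       [ 599.40546 ,   62.20009 ],
       [ 479.29333 ,   94.477066]], dtype=float32))
box 0.95 457.254889178618 317.03259452411993 (array([ 475.3806, -300.8022], dtype=float32), np.float32(64.562294), np.float32(93.17661), np.float32(53.516697))
box 0.92 393.9205252246026 208.3089149965446 (array([ 695.62616, -184.84326], dtype=float32), np.float32(93.83608), np.float32(67.36778), np.float32(117.58999))
box 0.73 358.1834319526627 314.3025147928994 (array([ 484.50977, -106.9505 ], dtype=float32), np.float32(86.436325), np.float32(62.003635), np.float32(168.03635))
```

View pics/crop1.png

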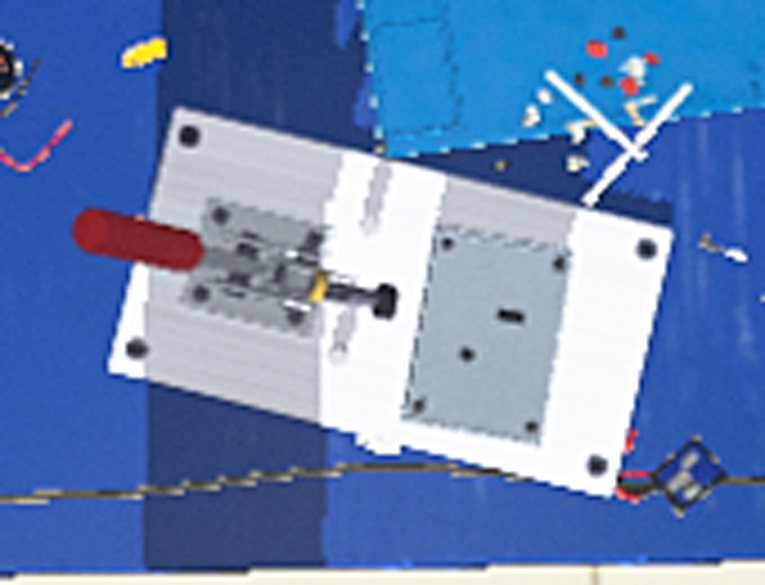

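The crop shows the grey enclosure, top corners at (435,225), (573,243), (540,445), (402,418). The plate corners are at (172,107), (672,230), (612,497), (108,374), the foot at (385,300) and the pins at about (375,190) and (342,345). I'll compute the fixture frame and the box pose in it.

Run:
```python
from h import *
px=lambda L:np.array(L)/4.5+[250,240]-0.4
P=ray("top",px([(172,107),(672,230),(612,497),(108,374)]),.01)[:,:2]*1000
B=ray("top",px([(435,225),(573,243),(540,445),(402,418)]),.044)[:,:2]*1000
print(P.round(),B.round())
d=(P[0]-P[1]+P[3]-P[2]); d/=np.linalg.norm(d); n=np.array([-d[1],d[0]])
print("heading",np.degrees(np.arctan2(d[1],d[0])),"len",np.linalg.norm(P[0]-P[1]),np.linalg.norm(P[3]-P[2]),"wid",np.linalg.norm(P[0]-P[3]))
O=P.mean(0)+12.5*d; print("origin",O)
f=lambda w:np.c_[(w-O)@d,(w-O)@n].round(1)
print("box corners",f(B).tolist(),"c",f(B.mean(0)[None]))
e=B[1]-B[0]+B[2]-B[3]; print("box ang vs fixture deg",np.degrees(np.arctan2(e@n,e@-d)))
print("stops/pivot est",f(np.array([[503,-55],[517.5,2],[527,37],[480,-113],[485,-113]])).tolist())
s=ray("scene",np.array([[239,280],[381,307]]),.01); print(s, f(s[:,:2]*1000))
```

```text
[[ 591.   33.]
 [ 529. -194.]
 [ 411. -162.]
 [ 470.   64.]] [[ 534.  -85.]
 [ 524. -145.]
 [ 437. -128.]
 [ 450.  -68.]]
heading 75.07472663254902 len 235.0616120557154 234.04949614636234 wid 124.64798965736212
origin [503.38813741 -52.58269292]
box corners [[-23.3, -37.6], [-84.2, -44.2], [-89.9, 44.7], [-28.6, 47.7]] c [[-56.5   2.7]]
box ang vs fixture deg -4.514590352816865
stops/pivot est [[-2.4, -0.2], [56.4, 0.4], [92.6, 0.3], [-64.4, 7.0], [-63.1, 2.2]]
[[ 0.46996833  0.05372813  0.01      ]
 [ 0.52837669 -0.19593256  0.01      ]] [[  94.1   59.7]
 [-132.1  -61.1]]
```

```bash
cat >> h.py <<'E'
A=np.radians(75.07); D=np.array([np.cos(A),np.sin(A),0]); N=np.array([-D[1],D[0],0]); O=np.array([.5034,-.0526,0])
Z=np.array([0,0,1.])
def W(x,y,z): return O+D*x+N*y+Z*z
def F(p): p=np.asarray(p)-O; return np.round([p@D,p@N,p[2]],4)
def quat(s=1,tilt=0):
    "tool down, tool y = s*fixture y; tilt>0: fingertips lean towards +x"
    z=-Z*np.cos(tilt)+D*np.sin(tilt); y=s*N; x=np.cross(y,z)
    q=R.from_matrix(np.c_[x,y,z]).as_quat(); return q[[3,0,1,2]]
E
python3 - <<'E'
from h import *
for s in (1,-1):
    print(s,[np.round(inverse_kinematics(p,quat(s)),2).tolist() if inverse_kinematics(p,quat(s)) is not None else None for p in (W(-.114,.001,.16),W(-.07,.001,.042),W(.1,0,.16))])
E
```

```text
1 [None, None, None]
-1 [[-0.47, 0.22, 1.77, -0.0, 1.15, -0.21], [-0.38, 0.35, 1.94, -0.0, 0.86, -0.12], [-0.05, 0.26, 1.71, -0.0, 1.17, 0.21]]
```

Run:
```python
from h import *
q=quat(-1)
r.move_to(W(-.116,.001,.28),q)
gripper_to(.05)
r.move_l(W(-.116,.001,.10),vel=.25)
print(r.move_l(W(-.116,.001,.042),vel=.1,guard=6))
print(F(telemetry.current_ee_pos()),telemetry.current_wrist_force(),telemetry.current_t())
print(r.move_l(W(-.060,.001,.042),vel=.03,guard=3.5))
print(F(telemetry.current_ee_pos()),telemetry.current_wrist_force(),telemetry.current_t())
im=vision.snapshot("scene"); cv2.imwrite("pics/s2.png",cv2.resize(im[180:360,220:420],None,fx=3.3,fy=3.3)[:,:,::-1])
```

```text
False
[-0.1161  0.0003  0.0427] [-0.00156057 -0.91353092  0.13782411] 6.3583
True
[-0.0728  0.0011  0.0419] [-0.47465645 -1.88823275  1.38814509] 7.6833
```

View pics/s2.png

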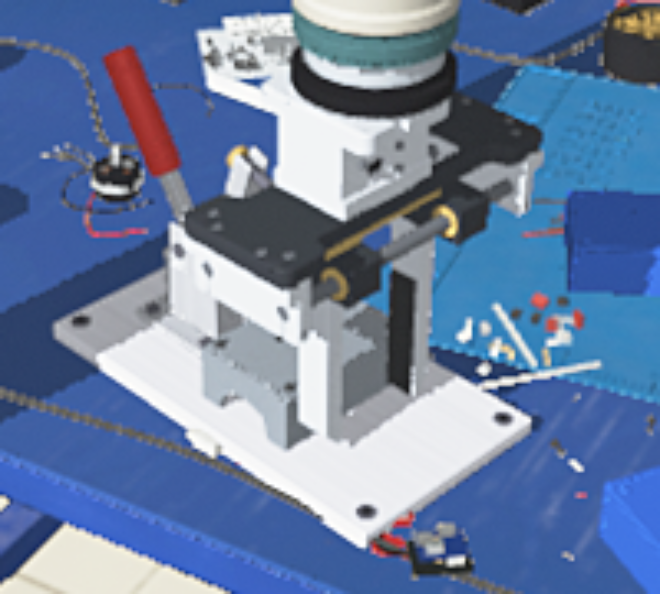

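The arm stands behind the enclosure, both fingers on its near face (crop (300,400) and (400,330)). The push stopped at about the seated position, with the body near the clamp arm (240,170). I'll push once more a little harder, then back off and look.

Run:
```python
from h import *
print(r.move_l(W(-.064,.001,.042),vel=.03,guard=6))
print(F(telemetry.current_ee_pos()),telemetry.current_wrist_force(),telemetry.current_torque(),telemetry.current_t())
r.hold(.3)
print(F(telemetry.current_ee_pos()),telemetry.current_wrist_force())
r.move_l(W(-.118,.001,.042),vel=.1)
r.move_l(W(-.135,.001,.22),vel=.3)
im=vision.snapshot("top")
cv2.imwrite("pics/t3.png",cv2.resize(im[240:370,250:420],None,fx=4.5,fy=4.5,interpolation=cv2.INTER_CUBIC)[:,:,::-1])
im=vision.snapshot("scene"); cv2.imwrite("pics/s3.png",cv2.resize(im[180:360,220:420],None,fx=4,fy=3.3*4/3.3)[:590,:,::-1])
for c in ("top","scene"): print([(F(d["at"]),round(d["score"],2)) for d in models.mark_of("printed_box",c)])
print(telemetry.current_t())
```

```text
True
[-0.0728  0.001   0.0418] [-0.18288675 -1.78442794  1.45537594] [-0.48570669  0.19280838 -0.02320229] 7.9417
[-0.0728  0.0011  0.0416] [ 0.21101534 -1.08991258  0.97093836]
[(array([-0.0847, -0.2218, -0.    ]), 0.85), (array([-0.0357,  0.0015,  0.0098]), 0.81)]
[(array([-0.2541, -0.0405, -0.0042]), 0.79), (array([-0.079 , -0.225 ,  0.0005]), 0.68), (array([-0.0346,  0.0024,  0.0127]), 0.55)]
9.7917
```

View pics/t3.png

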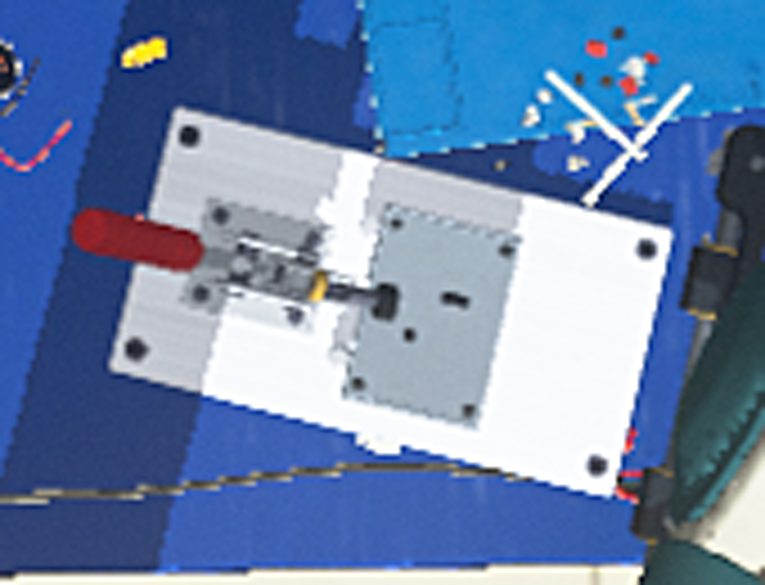

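View pics/s3.png

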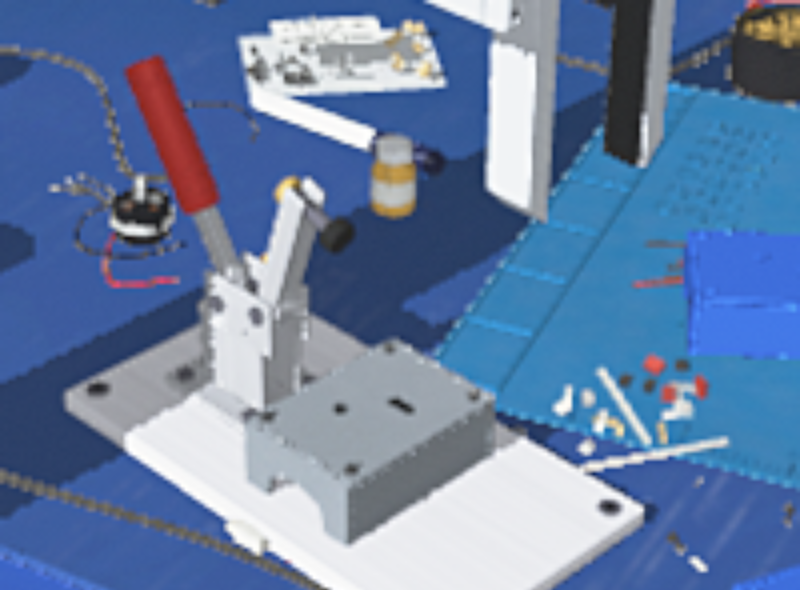

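Run:
```python
from h import *
px=lambda L:np.array(L)/4.5+[250,240]-0.4
B=ray("top",px([(388,206),(520,240),(476,428),(344,396)]),.044)
print([F(b) for b in B],F(B.mean(0)))
e=B[1]-B[0]+B[2]-B[3]; print(np.degrees(np.arctan2(e@N,e@-D)))
S=ray("scene",np.array([(388,341),(495,397),(348,480),(247,415)])/4.+[220,180]-.4,.044)
print([F(b) for b in S],F(S.mean(0)))
for z in (.10,.11,.12,.13): print(z,F(ray("top",px([(385,300)]),z)[0]),F(ray("scene",[[303.75,238.75]],z)[0]))
```

```text
[array([-0.0012, -0.0408,  0.044 ]), array([-0.0612, -0.04  ,  0.044 ]), array([-0.0611,  0.0442,  0.044 ]), array([-0.0017,  0.0445,  0.044 ])] [-0.0313  0.002   0.044 ]
0.25992143839277887
[array([-0.0037, -0.0371,  0.044 ]), array([-0.0648, -0.0396,  0.044 ]), array([-0.0617,  0.0441,  0.044 ]), array([-0.0011,  0.0435,  0.044 ])] [-0.0328  0.0027  0.044 ]
0.1 [-0.0083 -0.0012  0.1   ] [ 0.0092 -0.0183  0.1   ]
0.11 [-0.0081 -0.0014  0.11  ] [-0.0026 -0.0069  0.11  ]
0.12 [-0.0079 -0.0016  0.12  ] [-0.0143  0.0044  0.12  ]
0.13 [-0.0077 -0.0017  0.13  ] [-0.026   0.0158  0.13  ]
```

The enclosure is at x ≈ -31 mm, y ≈ +2 mm, square within 0.3°, so it is seated. Now I'll plan the lever arc, with an IK check first.

```bash
cat >> h.py <<'E'
def lever(th,off=0,k=.6):
    "TCP pose with fingertip's front edge at push point, off m away along its normal"
    t=k*th
    x=.055+.085*np.cos(th)-(.009+off)*np.sin(th); z=.058+.085*np.sin(th)+(.009+off)*np.cos(th)
    x-=.008*np.cos(t)+.025*np.sin(t); z+=-.008*np.sin(t)+.025*np.cos(t)
    return W(x,0,z),quat(-1,t)
E
python3 - <<'E'
from h import *
for k in (.4,.6,.8):
    for a in ((1.04,.15),(1.04,.03),(1.0,0),(.6,0),(.3,0),(.05,0)):
        p,q=lever(*a,k); j=inverse_kinematics(p,q); print(k,a,F(p),None if j is None else np.round(j,2).tolist())
im=vision.snapshot("scene")
for c in ("scene","top"):
    vision.snapshot(c)
    for t in("lever_push","lever_pivot"): print([(F(d["at"]),round(d["score"],2)) for d in models.mark_of(t,c)])
E
```

```text
0.4 (1.04, 0.15) [-0.0565 -0.      0.2314] [-0.64, 0.21, 1.68, 0.39, 1.43, -0.47]
0.4 (1.04, 0.03) [ 0.047  -0.      0.1707] [-0.44, 0.24, 1.8, 0.44, 1.22, -0.36]
0.4 (1.0, 0) [ 0.0762 -0.      0.1543] [-0.37, 0.25, 1.82, 0.44, 1.15, -0.31]
0.4 (0.6, 0) [ 0.1064 -0.      0.1358] [-0.2, 0.26, 1.81, 0.27, 1.07, -0.07]
0.4 (0.3, 0) [ 0.1226 -0.      0.1156] [-0.09, 0.3, 1.79, 0.14, 1.04, 0.1]
0.4 (0.05, 0) [ 0.1309 -0.      0.0961] [-0.0, 0.33, 1.78, 0.02, 1.02, 0.24]
0.6 (1.04, 0.15) [-0.0602  0.      0.2274] [-0.76, 0.27, 1.7, 0.54, 1.51, -0.63]
0.6 (1.04, 0.03) [ 0.0433 -0.      0.1667] [-0.58, 0.29, 1.85, 0.62, 1.29, -0.58]
0.6 (1.0, 0) [ 0.0726 -0.      0.1505] [-0.51, 0.3, 1.87, 0.62, 1.21, -0.54]
0.6 (0.6, 0) [ 0.1038 -0.      0.134 ] [-0.29, 0.27, 1.84, 0.41, 1.08, -0.24]
0.6 (0.3, 0) [0.1212 0.     0.1149] [-0.13, 0.29, 1.81, 0.21, 1.03, 0.02]
0.6 (0.05, 0) [ 0.1307 -0.      0.096 ] [-0.01, 0.33, 1.79, 0.03, 1.02, 0.23]
0.8 (1.04, 0.15) [-0.063   0.      0.2227] [-0.85, 0.35, 1.73, 0.66, 1.6, -0.76]
0.8 (1.04, 0.03) [ 0.0405 -0.      0.162 ] [-0.69, 0.38, 1.88, 0.76, 1.38, -0.77]
0.8 (1.0, 0) [ 0.0698 -0.      0.1461] [-0.62, 0.37, 1.91, 0.77, 1.3, -0.75]
0.8 (0.6, 0) [0.1014 0.     0.1319] [-0.38, 0.29, 1.87, 0.54, 1.1, -0.39]
0.8 (0.3, 0) [ 0.1198 -0.      0.1141] [-0.18, 0.29, 1.83, 0.28, 1.02, -0.06]
0.8 (0.05, 0) [ 0.1305 -0.      0.0959] [-0.02, 0.33, 1.79, 0.05, 1.01, 0.22]
[(array([0.0945, 0.002 , 0.1331]), 0.81)]
[(array([0.0509, 0.0007, 0.0647]), 0.85)]
[(array([ 0.0906, -0.0043,  0.1346]), 0.72), (array([ 0.0015,  0.0003, -0.0014]), 0.57)]
[(array([0.0543, 0.0007, 0.0626]), 0.9)]
```

Run:
```python
from h import *
gripper_to(0.0)
p,q=lever(1.04,.15); r.move_to(p+.03*Z,q)
p,q=lever(1.04,.03); r.move_l(p,rot=q,vel=.2)
for th in list(np.arange(1.0,.1,-.15))+[.05,-.02]:
    p,q=lever(th); g=r.move_l(p,rot=q,vel=.08,guard=30)
    print(round(th,2),g,(F(telemetry.current_ee_pos())-F(p)).round(4),telemetry.current_wrist_force().round(1))
    if g: break
print(telemetry.current_t())
```

```text
1.0 False [0.0001 0.     0.0001] [-0.6 -0.1 -0.2]
0.85 False [-0.0005 -0.0007  0.0004] [ 0.1 -3.7  2. ]
0.7 False [-0.0009 -0.001   0.0004] [-0.1 -5.7  4. ]
0.55 False [-0.001  -0.0011  0.0005] [-0.1 -5.5  5.2]
0.4 False [-0.0006 -0.0011  0.0006] [ 0.4 -3.7  5. ]
0.25 False [ 0.0006 -0.0001  0.    ] [1.6 0.2 2.2]
0.05 False [-0.0002  0.0014 -0.0009] [-0.4  0.4 -0.3]
-0.02 False [-0.0024  0.      0.0016] [-3.  -3.7  9.4]
15.175
```

The lever followed the arc and met its hard stop. I'll retreat upward and look.

Run:
```python
from h import *
r.move_l(telemetry.current_ee_pos()+.06*Z,vel=.15)
r.move_l(telemetry.current_ee_pos()+.12*Z+.12*D-.03*N,vel=.3)
for c in("scene","top"):
    im=vision.snapshot(c)
    a=im[180:330,220:420] if c=="scene" else im[240:370,250:420]
    cv2.imwrite(f"pics/{c}4.png",cv2.resize(a,None,fx=4,fy=4,interpolation=cv2.INTER_CUBIC)[:,:,::-1])
    for t in("lever_push","printed_box"): print(t,[(F(d["at"]),round(d["score"],2)) for d in models.mark_of(t,c)])
print(telemetry.current_t(),telemetry.current_wrist_force())
```

```text
lever_push [(array([0.1411, 0.0008, 0.0669]), 0.65)]
printed_box [(array([-0.0367,  0.0043,  0.0092]), 0.94), (array([-0.2539, -0.038 ,  0.0014]), 0.92), (array([-0.0789, -0.224 ,  0.0022]), 0.78)]
lever_push [(array([ 0.1374, -0.0049,  0.0637]), 0.85)]
printed_box [(array([-0.2482, -0.0382, -0.0031]), 0.71), (array([-0.0846, -0.2212,  0.0023]), 0.56)]
16.7583 [ 0.42332198 -0.03506031 -0.83066666]
```

View pics/scene4.png

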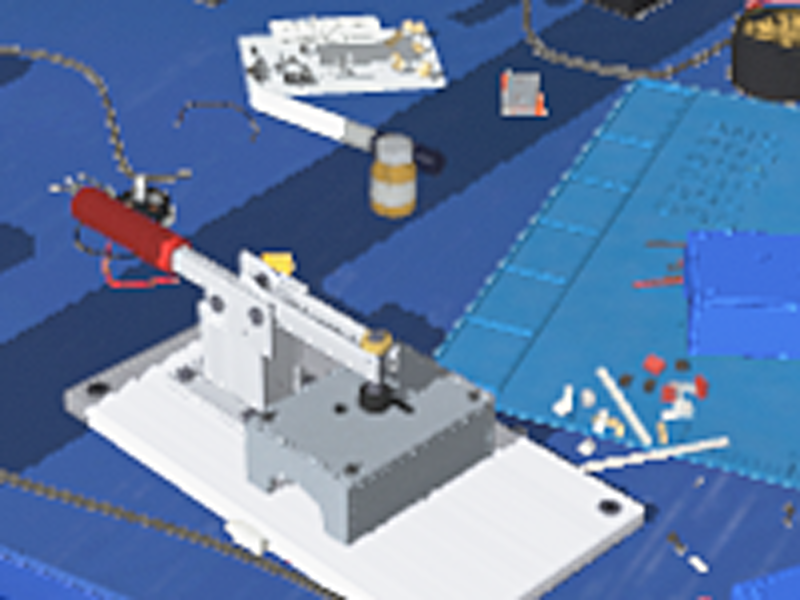

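View pics/top4.png

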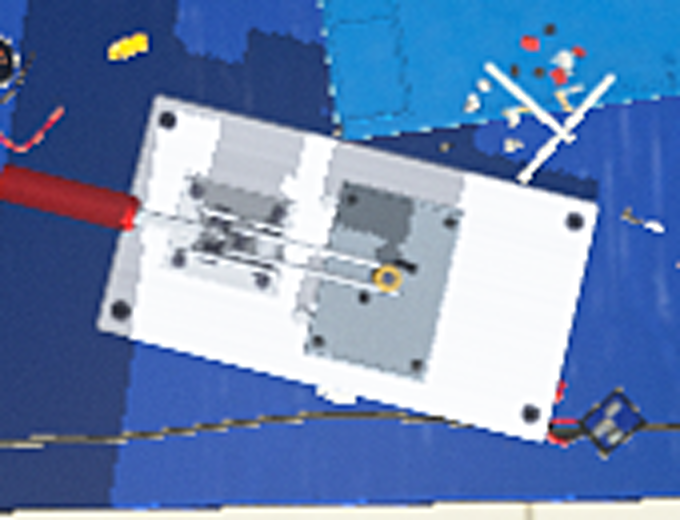

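The lever lies level (scene crop (130,230)). The foot presses on the box top at (378,400), and the box has not moved (corners (388,341) and (348,480) are unchanged). The bottle and marker are where they were.

```bash
python3 -c "
from plant import r; print(r.sign_off())"
```

```text
the job is handed in; nothing more can be done
None
```

The job is handed in at about 17 s of the 48 s: the camera images showed the enclosure square against both stop pins, the lever level in lock, and the clamp's foot on the enclosure; sign-off gave no verdict, and the foot's force was not measured.

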